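# Gauge a brass bush, weigh it centred on the pan, reject the oversize one

## Robot

A 6-joint arm with a two-finger parallel gripper is mounted at the origin on the work surface. World frame = base frame: x ahead of the robot, y to its left, z up, the work surface at z = 0. Lengths are in m, angles in rad, forces in N, time in s.
With the tool pointing down it reaches from about 0.275 to 1 m from the base axis. Payload 8.4 kg.
Tool frame: the origin (TCP) lies at the very end of the fingers, on their centre line; the grasp point (between the pads) lies 19 mm behind it; z points along the fingers, y is the line along which they close (so a half turn about z gives the same grasp; the last joint's range is limited). The gripper opens to 85 mm and grips with 20 to 120 N. Pads are 22 mm wide; open, the fingers measure 114 mm over their backs; the gripper's body (76 mm by 85 mm) begins 54 mm behind the grasp point. The pads swing forward as they close: fully open they stand 13 mm farther back than shut.
Start: joints at [1.141, 0.353, 1.633, -0, 1.155, -0.002], TCP at [0.259, 0.569, 0.231] pointing down, gripper open.
Joint ranges: [-2.63, 2.63], [-0.92, 2.1], [0.06, 2.66], [-1.3, 4.44], [0, 2.69], [-3.02, 3.02]. Speed limits (rad/s): [2.22, 2.22, 2.79, 3.14, 3.14, 3.14].

## Interface

Orientations are given as a rotation vector (axis times angle).
In Python, from plant import robot gives the robot as it stands. The module is installed in compiled form; this text tells all that it offers. Calls block until the motion is done:
- robot.move_to(position, orientation): joint-space move of the TCP to a pose.
- robot.move_l(position, attitude=None, v=0.15): straight line of the TCP; attitude=None keeps the orientation; v is the mean speed in m/s.
- robot.set_joints(angles): joint-space move.
- robot.gripper_open() and robot.grab(effort=None): open the fingers fully, or close them until they stop; effort is the grip in N (None keeps the last).
- robot.hold(seconds).
- robot.inverse_kinematics(position, orientation): joint angles nearest the present ones, or None.
- robot.get_obs(): the state.
- robot.read_camera(name): name is "scene" or "top"; returns a dict with "image" (420x560x3 uint8, red, green, blue), "fx", "fy", "cx", "cy" (pixels), "T" (4x4, takes a point from camera to world coordinates). Camera axes: x right, y up, looking along -z (the intrinsics and any distortion apply to the point x, -y, -z); pixel columns grow to the right and rows downward; lengths in m; the calibration is good to about 2 mm. A picture is of the moment at which its call begins. There is no depth.
A pose or a line that the arm cannot do raises robot.MotionError and nothing moves.
- robot.hand_in(): hands the job in; it is judged then, once.
Trained networks look in the newest picture that a camera, given by its name, has taken for a name from the list of things; names that differ only in an ending like _2 or _b are one class to them, and where a whole thing is asked for, a point or a joint stands for the part that bears it (a point fixed in the world has none). Each returns a list of dicts, best first, with "p" (0 to 1); they miss things now and then, are a little off and sometimes report something else, mostly with a low value. They report only what shows in the picture. A call takes as long as a camera call. They do not tell look-alikes from the thing itself.
- robot.trace(camera, label): "region" (420x560 bool, what is visible of it) and "uv" ([column, row] in pixels, amid what is visible of it).
- robot.pinpoint(camera, label): "uv" ([column, row] in pixels: a listed point, or the origin of a listed thing).
The state is a dict: "clock": time; "joint_pos": joint angles; "qd": joint speeds; "joint_efforts": joint torques, N m; "tool_pos": TCP position; "tcp_rot": TCP orientation; "ft_force": force on the tool from outside, world axes, zero at the start; "wrist_torque": the same for the moment, N m; "finger_gap": finger opening in m; "grasp_force": force on a finger pad.
Only numpy, scipy, OpenCV 4.12 (cv2) and the standard library are available. Lean on these libraries where they do the work, as an engineer would, in place of code of your own. Each camera call takes 0.05 s, during which the arm holds its last target. There are 200 camera calls.

## Task

Two brass bushes stand on the counter; one is too big for the size gauge. Take the one that fits, set it low in front of the gauge's flared mouth and slide it along the gauge floor between the rails and right out past the far end, never lifting it over the rails. Then stand it centred on the small round scale pan with no edge overhanging, let go, and press the green record button down while it stands there; last, stand the oversize bush in the red reject tray; do not drop either bush, and leave the tape, mug, carton and bottle where they are.

Things in the scene. Friction and masses are not known exactly. Their poses are not given: they have to be found in the camera images.
- good_center (a point): Centre (half-way up, 30 mm above its foot) of the bush that fits: upright brass tube, outer diameter 46 mm, bore 34 mm, 60 mm tall, about 0.38 kg; its z axis is the bore, up. The two bushes may stand in either place.
- over_center (a point): Centre (half-way up, 30 mm above its foot) of the oversize bush: upright brass tube, outer diameter 54 mm, bore 42 mm, 60 mm tall, about 0.45 kg; z axis is the bore, up.
- gauge: Fixed size gauge. Dark steel base plate 220 (x) x 90 (y) x 6 mm; origin at the centre of its underside. Two bright steel rails, 16 mm tall (tops 22 mm above the counter), stand on the plate along its x, 50 mm apart, from x = -20 to +45 mm; from x = -20 back to about -47 mm they flare outward to a mouth about 68 mm wide. The slide goes in +x: mouth at -x, plain end at +x. The plate is bare beyond the rails at both ends.
- gauge_in (a point): Point on the gauge plate's top face, on the channel's centre line, 85 mm before the gauge's middle (x = -85 mm): a bush standing here is clear outside the flared mouth. Axes as the gauge.
- gauge_mid (a point): Point on the gauge plate's top face, on the centre line, half-way between the parallel rails (x = +10 mm). Axes as the gauge.
- gauge_out (a point): Point on the gauge plate's top face, on the centre line, 85 mm past the middle (x = +85 mm): a bush here is right out of the plain end. Axes as the gauge.
- pan (a point): Centre of the top face of the scale's round steel pan, 60 mm diameter, 5 mm thick, 48 mm above the counter, on a short stem over the fixed white scale housing (210 x 130 x 35 mm tall). z up; the scale's x axis points from the button to the pan, 120 mm apart.
- record_button_top (a point): Centre of the top face of the green round record button (24 mm diameter) in a black housing on the scale, 120 mm from the pan centre; it is pressed straight down.
- record_button (a joint): Travel of the record button: 0 up, 0.006 m fully down; a spring pushes back with 3 N when fully down.
- reject_tray: Fixed red open tray, 140 x 140 x 25 mm, walls 4 mm, floor 4 mm thick; origin at the centre of its underside.
- tape: Bystander: yellow tape roll lying flat, 76 mm diameter, 24 mm tall; origin under its centre.
- mug: Bystander: white mug, 80 mm diameter, 90 mm tall; origin under its centre.
- carton: Bystander: small cardboard carton 60 x 40 x 45 mm; origin under its centre.
- bottle: Bystander: clear bottle with blue label and cap, 64 mm diameter, 190 mm tall; origin under its centre.
There are look-alikes about, which are no part of the job. What is shaped like the part that bears over_center but orange is not meant. What is shaped like the part that bears good_center but pink is not meant.

How it is judged:
On the way, in this order (a step that is already met when the one before it is completed fails the run):
1. the fitting bush is upright and low (foot within 10 mm of the plate) outside the flared mouth (x of good_center in the frame of gauge between -0.115 and -0.055 m and y of good_center in the frame of gauge between -0.02 and 0.02 m and z of good_center in the frame of gauge below 0.046 m and angle between good_center's own z axis and vertical below 0.15 rad), for 0.1 s.
2. it is low between the rails of the gauge (x of good_center in the frame of gauge between -0.015 and 0.035 m and y of good_center in the frame of gauge between -0.005 and 0.005 m and z of good_center in the frame of gauge below 0.046 m and angle between good_center's own z axis and vertical below 0.15 rad), for 0.1 s.
3. it has come out, still low, past the plain end (x of good_center in the frame of gauge between 0.066 and 0.14 m and y of good_center in the frame of gauge between -0.03 and 0.03 m and z of good_center in the frame of gauge below 0.046 m and angle between good_center's own z axis and vertical below 0.15 rad).
4. it stands released on the scale pan, centred within 7 mm so that no edge overhangs (horizontal distance between good_center and pan below 0.007 m and z of good_center in the frame of pan between 0.026 and 0.034 m and angle between good_center's own z axis and vertical below 0.06 rad and contact force between bush_good and the fingers below 0.1 N), for 0.3 s.
5. the record button is pressed (over 4 mm) while the bush stands centred on the pan (all of step 4 and value of joint record_button above 0.004 m), for 0.05 s.
6. the oversize bush stands released in the reject tray (x of over_center in the frame of reject_tray between -0.05 and 0.05 m and y of over_center in the frame of reject_tray between -0.05 and 0.05 m and z of over_center in the frame of reject_tray below 0.04 m and angle between over_center's own z axis and vertical below 0.1 rad and contact force between bush_over and the fingers below 0.1 N), for 0.2 s.
At the end, for the whole second after the job is handed in: The fitting bush stands upright on the scale pan, its centre within 7 mm of the pan's (no edge overhangs), the oversize bush stands upright on the floor of the reject tray, both released and at rest, and the record button is up again (all of step 4 and all of step 6 and linear speed of each of bush_good, bush_over below 0.02 m/s and value of joint record_button below 0.002 m); the robot touches nothing.
It fails at once if the tape, mug, carton or bottle is displaced by more than 20 mm (distance of any of tape, mug, carton, bottle from where it was at the start of the episode above 0.02 m).
It fails at once if the fitting bush passes close over the gauge's rails instead of between them (lifted out or let in from above) (x of good_center in the frame of gauge between -0.02 and 0.04 m and y of good_center in the frame of gauge between -0.03 and 0.03 m and z of good_center in the frame of gauge between 0.05 and 0.07 m).
It fails at once if the fitting bush is dropped or flung (over 0.45 m/s while not held by the fingers) (contact force between bush_good and the fingers below 0.1 N and linear speed of bush_good above 0.45 m/s).
It fails at once if the oversize bush is dropped or flung (over 0.45 m/s while not held by the fingers) (contact force between bush_over and the fingers below 0.1 N and linear speed of bush_over above 0.45 m/s).
It also fails if it takes over 72 s, if anything falls off the work surface, if the arm or the gripper's body presses on something with over 40 N, if the wrist force passes 120 N, or if a joint passes its speed limit or range.

## Working session

There is one attempt and no reset: what is moved stays moved. The work goes in short steps, each a Python script; the robot and the scene stay as the last script left them, time stands still between calls to the robot, and variables do not carry over. Pictures are saved under pics/ and viewed, at most 10 in all, crops included, and the job is handed in when it is done.

```bash
mkdir -p pics; cat > h.py <<'E'
import numpy as np, cv2
from plant import robot
def ray(cam,uv):
    T=cam["T"]; d=T[:3,:3]@np.array([(uv[0]-cam["cx"])/cam["fx"],-(uv[1]-cam["cy"])/cam["fy"],-1.]); return T[:3,3],d
def at_z(cam,uv,z):
    o,d=ray(cam,uv); return o+d*(z-o[2])/d[2]
def proj(cam,p):
    T=cam["T"]; q=T[:3,:3].T@(np.asarray(p)-T[:3,3]); return np.array([cam["cx"]+cam["fx"]*q[0]/-q[2],cam["cy"]+cam["fy"]*q[1]/q[2]])
def save(img,name): cv2.imwrite("pics/"+name,cv2.cvtColor(img,cv2.COLOR_RGB2BGR))
E
python3 - <<'E'
from h import *
np.set_printoptions(precision=3,suppress=True)
Z=dict(good_center=.03,over_center=.03,gauge=0,gauge_in=.006,gauge_mid=.006,gauge_out=.006,pan=.048,record_button_top=.045,reject_tray=0,tape=0,mug=0,carton=0,bottle=0)
for c in("top","scene"):
    cam=robot.read_camera(c); save(cam["image"],c+"0.png"); print(c,cam["fx"],cam["cx"],cam["cy"],cam["T"], [k for k in cam])
    for n,z in Z.items():
        print(n,[(np.round(r["uv"],1).tolist(),round(r["p"],2),at_z(cam,r["uv"],z)[:2].round(3).tolist()) for r in robot.pinpoint(c,n)[:4]])
print(robot.get_obs())
E
```

```text
top 512.4957630701886 277.771676078591 210.93689421293152 [[ 0.015  0.998 -0.062  0.476]
 [-1.     0.014 -0.022  0.056]
 [-0.021  0.062  0.998  1.414]
 [ 0.     0.     0.     1.   ]] ['image', 'fx', 'fy', 'cx', 'cy', 'T']
good_center [([421.9, 176.3], 0.77, [0.661, -0.302]), ([391.3, 197.6], 0.47, [0.602, -0.219])]
over_center [([315.1, 251.8], 0.74, [0.453, -0.016]), ([278.6, 238.1], 0.44, [0.489, 0.083])]
gauge [([299.6, 182.4], 0.91, [0.644, 0.028])]
gauge_in [([328.3, 192.3], 0.86, [0.617, -0.051])]
gauge_mid [([295.5, 184.9], 0.61, [0.636, 0.039])]
gauge_out [([271.0, 178.3], 0.68, [0.654, 0.107])]
pan [([194.1, 213.6], 0.6, [0.551, 0.31])]
record_button_top [([187.2, 257.4], 0.44, [0.433, 0.326])]
reject_tray [([295.9, 183.4], 0.72, [0.641, 0.038]), ([185.6, 258.0], 0.42, [0.43, 0.339])]
tape [([291.9, 135.3], 0.69, [0.776, 0.051])]
mug [([374.8, 150.1], 0.88, [0.737, -0.18])]
carton [([356.6, 282.3], 0.6, [0.371, -0.131])]
bottle [([145.7, 174.4], 0.67, [0.661, 0.457])]
scene 393.11366742408086 275.31611032113955 212.47176119513819 [[-0.496 -0.595  0.633  1.229]
 [ 0.868 -0.35
[... 809 characters left out ...]
0.446, -0.297])]
tape [([218.3, 276.4], 0.59, [0.77, 0.043])]
mug [([159.3, 238.8], 0.84, [0.748, -0.17]), ([395.6, 319.2], 0.68, [0.661, 0.468])]
carton [([246.8, 171.3], 0.72, [0.372, -0.127])]
bottle [([394.2, 321.4], 0.93, [0.669, 0.467])]
{'clock': 1.4, 'joint_pos': array([ 1.141,  0.353,  1.633, -0.   ,  1.155, -0.002]), 'qd': array([ 0.001, -0.001, -0.   , -0.001,  0.001,  0.001]), 'joint_efforts': array([ -0.001, -60.518, -34.244,  -0.   ,   0.001,   0.   ]), 'tool_pos': array([0.259, 0.569, 0.231]), 'tcp_rot': array([0.667, 3.07 , 0.   ]), 'ft_force': array([0.595, 0.357, 0.177]), 'wrist_torque': array([ 0.016, -0.003, -0.005]), 'grasp_force': 0.0, 'finger_gap': 0.08556663439924032}
```

View pictures.

View pics/top0.png

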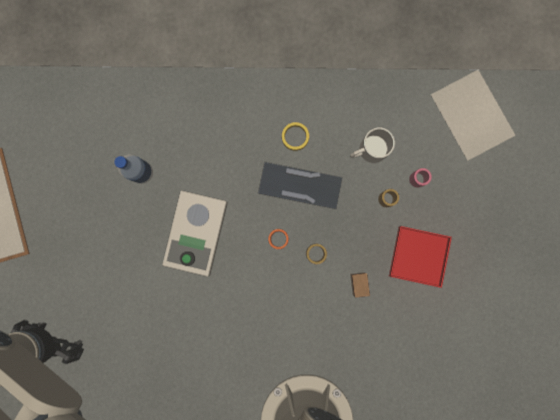

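View pics/scene0.png

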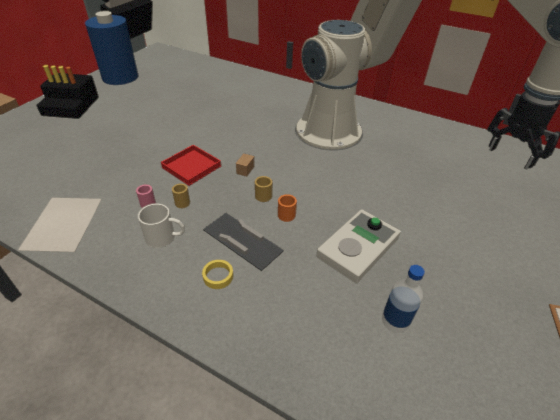

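```bash
cat >> h.py <<'E'
from scipy.optimize import least_squares
def hull(mask):
    return cv2.convexHull(np.argwhere(mask)[:,::-1].astype(np.float32))
def cen(h):
    m=cv2.moments(h); return np.array([m["m10"]/m["m00"],m["m01"]/m["m00"]]),m["m00"]
A=np.linspace(0,2*np.pi,72,endpoint=False)
def cyl(cam,x,y,d,z0,z1):
    return cv2.convexHull(np.array([proj(cam,[x+d/2*np.cos(a),y+d/2*np.sin(a),z]) for z in(z0,z1) for a in A],np.float32))
def fitcyl(cam,mask,z0,z1,d0=.05):
    # mask hull of pixel centres loses half a pixel all round: dilate
    m=cv2.resize(mask.astype(np.uint8),None,fx=4,fy=4,interpolation=cv2.INTER_NEAREST)
    c,a=cen((hull(m>0)+.5)/4-.5)
    g=at_z(cam,c,(z0+z1)/2)
    def r(q):
        cc,aa=cen(cyl(cam,q[0],q[1],q[2],z0,z1)); return [*(cc-c),(aa-a)/20]
    s=least_squares(r,[g[0],g[1],d0],diff_step=1e-3); return s.x
def rect(cam,mask,z):
    m=cv2.resize(mask.astype(np.uint8),None,fx=4,fy=4,interpolation=cv2.INTER_NEAREST)
    P=np.array([at_z(cam,p,z)[:2] for p in ((hull(m>0)+.5)/4-.5)[:,0]],np.float32)
    return cv2.minAreaRect(P*1000)
E
python3 - <<'E'
from h import *
np.set_printoptions(precision=4,suppress=True)
for c in("top","scene"):
    cam=robot.read_camera(c); img=cam["image"]; print(c)
    if c=="top": save(cv2.resize(img[120:290,150:460],None,fx=2.5,fy=2.5,interpolation=cv2.INTER_CUBIC),"crop1.png")
    for n,z0,z1 in(("good_center",0,.06),("over_center",0,.06),("pan",.043,.048),("record_button_top",.04,.045),("tape",0,.024),("mug",0,.09),("bottle",0,.19)):
        for r in robot.trace(c,n)[:4]:
            m=r["region"]
            print(n,np.round(r["uv"]),round(r["p"],2),int(m.sum()),fitcyl(cam,m,z0,z1),np.median(img[m],axis=0))
    for n,z in(("gauge",.006),("reject_tray",.025),("carton",.045)):
        for r in robot.trace(c,n)[:2]: print(n,np.round(r["uv"]),round(r["p"],2),np.round(np.hstack(rect(cam,r["region"],z)),1),np.median(img[r["region"]],axis=0))
E
```

```text
top
good_center [391. 196.] 0.67 283 [ 0.6016 -0.2098  0.0484] [106.  96.  71.]
good_center [424. 174.] 0.56 252 [ 0.6586 -0.2945  0.0443] [99.  72.5 76. ]
over_center [321. 255.] 0.59 165 [ 0.45   -0.0172  0.054 ] [133. 113.  74.]
over_center [273. 242.] 0.5 94 [0.4849 0.0948 0.0413] [161.  102.5  69.5]
pan [194. 234.] 0.6 3805 [0.5003 0.3083 0.1898] [173. 164. 149.]
record_button_top [187. 259.] 0.37 58 [0.4316 0.3283 0.0225] [ 75. 129.  80.]
tape [286. 126.] 0.84 262 [0.7729 0.045  0.074 ] [173. 153.  83.]
mug [377. 146.] 0.76 994 [ 0.7395 -0.1687  0.0863] [157.  152.5 140. ]
bottle [136. 170.] 0.88 840 [0.6621 0.4582 0.055 ] [ 82.  88. 104.]
bottle [419. 256.] 0.2 2839 [ 0.4495 -0.2699  0.1264] [171.  61.  57.]
gauge [299. 184.] 0.66 [636.5  27.3 224.9  94.1  79.2] [72. 74. 76.]
gauge [194. 230.] 0.17 [501.5 316.1 141.3 219.4  77.9] [174. 166. 150.]
reject_tray [419. 258.] 0.8 [ 447.9 -295.5  149.   145.3   79. ] [171.  61.  57.]
carton [361. 288.] 0.58 [ 369.3 -134.2   62.4   54.4    1. ] [137. 107.  80.]
carton [193. 232.] 0.49 [499.6 308.1 137.1 213.3  77.5] [170. 162. 147.]
s
[... 257 characters left out ...]
257 0.3148 0.1966] [153. 148. 136.]
record_button_top [264. 187.] 0.19 432 [ 0.4608 -0.0084  0.0839] [100.  80.  45.]
tape [223. 279.] 0.78 526 [0.7706 0.0433 0.0757] [138.  119.5  65. ]
mug [156. 230.] 0.86 1354 [ 0.7381 -0.1676  0.0892] [126. 122. 111.]
mug [372. 221.] 0.66 44 [0.4264 0.3261 0.0046] [ 63. 137.  77.]
bottle [403. 301.] 0.64 1824 [0.6833 0.4676 0.054 ] [ 96. 102. 109.]
gauge [246. 238.] 0.7 [635.9  29.6 224.2 101.3  78.8] [75. 75. 73.]
reject_tray [190. 164.] 0.82 [ 456.2 -287.5  175.   161.6   78.6] [167.  48.  44.]
reject_tray [243. 165.] 0.31 [ 371.  -132.1  123.    64.9   31.8] [103.  86.  67.]
carton [247. 163.] 0.72 [ 391.8 -119.7  115.    60.2   31.9] [98.5 78.5 59. ]
```

View pics/crop1.png

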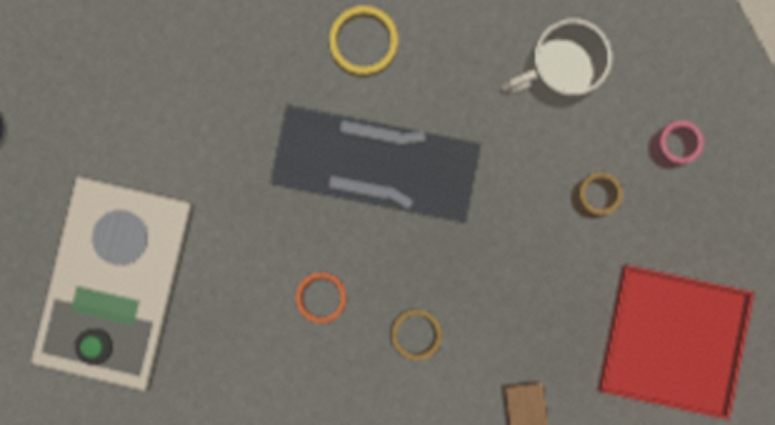

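Brass rings in the top view: (390,198), outer about 46 mm, and (317,254), about 54 mm. The pink one at (422,177) and the orange one at (278,239) are look-alikes. The crop confirms that the smaller brass ring is at crop (600,194), beside the mug, so that is the fitting bush. The larger one is at crop (416,334). The gauge mouth points right, towards -y in the world.

```bash
cat >> h.py <<'E'
from scipy.spatial.transform import Rotation as Ro
def down(yaw):   # closing line (tool y) along world angle yaw, tool z down
    y=np.array([np.cos(yaw),np.sin(yaw),0]); z=np.array([0,0,-1.]); return Ro.from_matrix(np.c_[np.cross(y,z),y,z]).as_rotvec()
def best(p,yaw):
    q=robot.get_obs()["joint_pos"]; c=[]
    for k in(0,np.pi):
        j=robot.inverse_kinematics(list(p),list(down(yaw+k)))
        if j is not None: c.append((np.abs(np.array(j)-q).max()+ (2 if abs(j[5])>2.6 else 0),k))
    return down(yaw+min(c)[1])
def go(p,yaw): robot.move_to(list(p),list(best(p,yaw)))
def st():
    o=robot.get_obs(); print("t",round(o["clock"],2),"tcp",o["tool_pos"].round(4),"F",o["ft_force"].round(1),"gap",round(o["finger_gap"],4),"gf",round(o["grasp_force"],1)); return o
E
python3 - <<'E'
from h import *
np.set_printoptions(precision=4,suppress=True)
for c,w in(("top",(182,168,228,275)),("scene",(318,210,402,278))):
    cam=robot.read_camera(c); im=cam["image"].astype(int)
    r,g,b=im[...,0],im[...,1],im[...,2]
    W=np.zeros(r.shape,bool)
    if c=="top": W[190:275,165:225]=1
    else: W[212:275,320:400]=1
    def big(m):
        n,l,s,_=cv2.connectedComponentsWithStats(m.astype(np.uint8)); return l==1+s[1:,4].argmax()
    pan=big(W&(b-r>0)&(g-r<12)&(r>95)); but=big(W&(g-r>35)&(g-b>15))
    for n,m,z in(("pan",pan,(.047,.048)),("but",but,(.04,.045))):
        print(c,n,m.sum(),np.argwhere(m).mean(0)[::-1],fitcyl(cam,m,*z,.04))
    G=robot.trace(c,"gauge")[0]["region"]; k=cv2.dilate(cv2.convexHull(hull(G)) is not None and G.astype(np.uint8),np.ones((3,3)))>0
    box=np.zeros(r.shape,np.uint8); cv2.fillConvexPoly(box,hull(G).astype(int),1)
    box=cv2.erode(box,np.ones((5,5)))>0
    v=im.sum(2)/3; rail=box&(v>105)
    P=np.array([at_z(cam,p,.022)[:2] for p in np.argwhere(rail)[:,::-1]])
    print("rails",rail.sum(),np.round(np.hstack(rect(cam,rail,.022)),1),P.mean(0))
yaw=np.deg2rad(79)
B=[.6015,-.2098]
go([*B,.14],yaw+np.pi/2); st()
robot.move_l([*B,.025]); robot.grab(25); st()
robot.gripper_open(); go([*B,.025],yaw); robot.grab(25); robot.hold(.1); st()
E
```

```text
top pan 309 [197.8026 214.5275] [0.548  0.3006 0.0548]
top but 52 [185.8462 258.3654] [0.4304 0.3305 0.0214]
rails 264 [634.4  26.8  93.4  80.9  79.8] [0.636  0.0287]Traceback (most recent call last):
  File "<stdin>", line 11, in <module>
  File "<stdin>", line 10, in big
ValueError: attempt to get argmax of an empty sequence
```

```bash
python3 - <<'E'
from h import *
cam=robot.read_camera("scene"); im=cam["image"]
save(cv2.resize(im[205:280,315:405],None,fx=6,fy=6,interpolation=cv2.INTER_CUBIC),"pancrop.png")
yaw=np.deg2rad(79)
B=[.6015,-.2098]
go([*B,.14],yaw+np.pi/2); st()
robot.move_l([*B,.025]); robot.grab(25); st()
robot.gripper_open(); go([*B,.025],yaw); robot.grab(25); robot.hold(.1); st()
E
```

```text
t 5.7 tcp [ 0.6018 -0.209   0.1401] F [-0.7 -0.7 -0.3] gap 0.0855 gf 0.0
t 7.07 tcp [ 0.6022 -0.21    0.0259] F [0.1 0.3 5.9] gap 0.0459 gf 25.1
t 9.5 tcp [ 0.6017 -0.2101  0.0253] F [-1.1 -1.9  3.3] gap 0.0448 gf 25.8
```

View pics/pancrop.png

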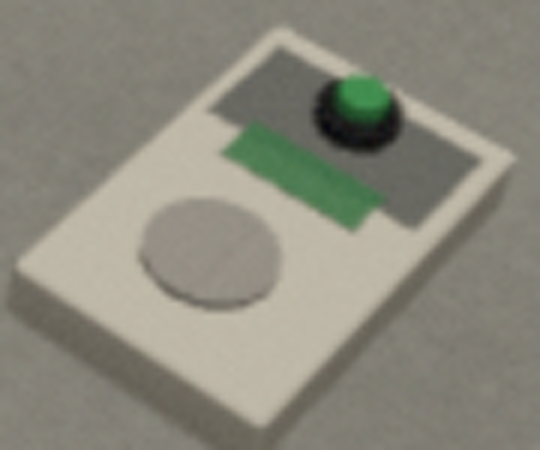

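```bash
cat > slide.py <<'E'
from h import *
import sys
yaw=np.deg2rad(79); ex=np.array([np.cos(yaw),np.sin(yaw)]); ey=np.array([-ex[1],ex[0]]); G=np.array([.6358,.0278])
def run(x0,x1,z,off=0.,step=.010):
    F0=robot.get_obs()["ft_force"]; F0=np.array([F0[:2]@ex,F0[:2]@ey]); x=x0
    while x<x1-1e-6:
        x=min(x+step,x1)
        robot.move_l([*(G+x*ex+off*ey),z],v=.06)
        o=robot.get_obs(); F=np.array([o["ft_force"][:2]@ex,o["ft_force"][:2]@ey])-F0
        d=o["tool_pos"][:2]-G
        print(round(x,3),"tcp",(d@ex).round(4),(d@ey).round(4),"F",F.round(1),round(o["ft_force"][2],1),"gap",round(o["finger_gap"],4))
        if abs(F[0])>20 or abs(F[1])>25: print("STOP"); break
        if abs(F[1])>2.5: off+=np.clip(.0003*F[1],-.0015,.0015)
    return x,off
E
python3 - <<'E'
from slide import *
robot.move_l([.6017,-.2101,.06],v=.2)
I=G-.085*ex
robot.move_l([*I,.06],v=.2); robot.move_l([*I,.034],v=.1); robot.hold(.2); st()
print(run(-.085,-.005,.034)); st()
c=robot.read_camera("scene"); save(cv2.resize(c["image"][190:280,190:300],None,fx=6,fy=6,interpolation=cv2.INTER_CUBIC),"slide.png")
for n,u in(("pan",(349.75,246.4)),("but",(315+363/6-.4,205+95/6-.4))):
    for z in(.045,.048,.055): print(n,z,at_z(c,u,z)[:2].round(4))
E
```

```text
t 11.36 tcp [ 0.6198 -0.0558  0.0344] F [ 0.1 -0.3 -3.7] gap 0.0447 gf 26.8
-0.075 tcp -0.0743 -0.0001 F [0.8 0.8] -3.2 gap 0.0447
-0.065 tcp -0.0645 0.0 F [0.6 0. ] -4.6 gap 0.0445
-0.055 tcp -0.0546 -0.0 F [ 0.5 -0.4] -5.0 gap 0.0448
-0.045 tcp -0.0446 -0.0 F [-0.1  0.1] -4.2 gap 0.045
-0.035 tcp -0.0346 -0.0 F [0.3 0.1] -4.5 gap 0.0447
-0.025 tcp -0.0246 -0.0 F [1.1 1. ] -4.1 gap 0.0447
-0.015 tcp -0.0147 0.0001 F [0.4 0.1] -4.7 gap 0.0448
-0.005 tcp -0.0046 0.0 F [0.1 0.5] -3.8 gap 0.045
(-0.005000000000000008, 0.0)
t 13.89 tcp [0.6349 0.0233 0.034 ] F [-0.4 -0.1 -3.8] gap 0.045 gf 27.0
pan 0.045 [0.5466 0.3008]
pan 0.048 [0.5493 0.3014]
pan 0.055 [0.5556 0.3028]
but 0.045 [0.4221 0.3253]
but 0.048 [0.4253 0.3258]
but 0.055 [0.4327 0.327 ]
```

View pics/slide.png

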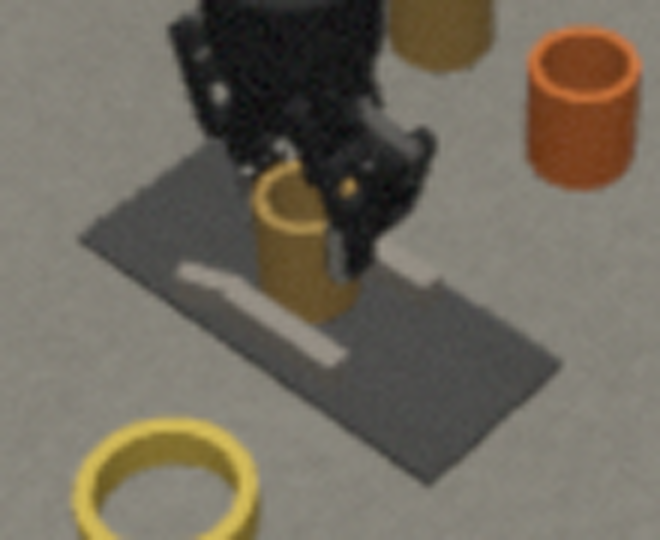

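The slide picture shows the brass bush low between the rails, around crop (310,250), with no side contact. I'll continue out of the far end and on to the pan.

```bash
python3 - <<'E'
from slide import *
print(run(-.005,.092,.034,step=.014)); robot.hold(.15)
p=robot.get_obs()["tool_pos"]
robot.move_l([p[0],p[1],.14],v=.2)
P=[.5487,.3011]
robot.move_l([*P,.14],v=.25); robot.move_l([*P,.085],v=.15); robot.hold(.2)
f0=st()["ft_force"][2]; z=.078
while z>.0705:
    robot.move_l([*P,z],v=.04); f=robot.get_obs()["ft_force"][2]
    if f-f0>4: break
    z-=.0015
print("touch",z,f-f0); st()
robot.gripper_open(); robot.move_l([*P,.19],v=.2)
robot.grab(25); go([.38,.25,.15],np.deg2rad(79)); st()
for c in("top","scene"):
    cam=robot.read_camera(c); print(c,[(round(r["p"],2),np.round(r["uv"]),fitcyl(cam,r["region"],.048,.108).round(4)) for r in robot.trace(c,"good_center")[:4]])
    save(cam["image"],"place_"+c+".png")
a=cv2.imread("pics/place_top.png")[170:280,155:235]; b=cv2.imread("pics/place_scene.png")[190:280,310:410]
cv2.imwrite("pics/place.png",np.hstack([cv2.resize(a,(400,550),interpolation=2),cv2.resize(b,(400,550),interpolation=2)]))
E
```

```text
0.009 tcp 0.0095 0.0 F [ 0.3 -0.6] -4.3 gap 0.0447
0.023 tcp 0.0234 0.0 F [0.1 0.1] -4.7 gap 0.0449
0.037 tcp 0.0375 -0.0 F [ 0.2 -0.4] -5.0 gap 0.045
0.051 tcp 0.0515 -0.0 F [-0.9 -0.7] -4.7 gap 0.0445
0.065 tcp 0.0655 0.0 F [ 0.1 -0.2] -3.5 gap 0.0451
0.079 tcp 0.0795 0.0 F [-0. -0.] -5.1 gap 0.0451
0.092 tcp 0.0925 0.0 F [-0.5  0.4] -4.4 gap 0.0443
(0.092, 0.0)
t 19.15 tcp [0.5496 0.3014 0.0862] F [-0.6 -0.3 -4.6] gap 0.0447 gf 27.0
touch 0.072 13.371172026732378
t 20.48 tcp [0.5488 0.3011 0.0733] F [-3.9 -2.5  8.8] gap 0.0448 gf 28.1
t 23.22 tcp [0.3812 0.2507 0.1507] F [1.5 0.1 1. ] gap 0.0001 gf 0.0
top [(0.65, array([423., 177.]), array([ 0.6521, -0.2826,  0.046 ])), (0.57, array([192., 209.]), array([0.5499, 0.3023, 0.0468]))]
scene [(0.97, array([353., 239.]), array([0.5505, 0.3023, 0.0426])), (0.48, array([247., 165.]), array([ 0.429 , -0.0945,  0.0433]))]
```

View pics/place.png

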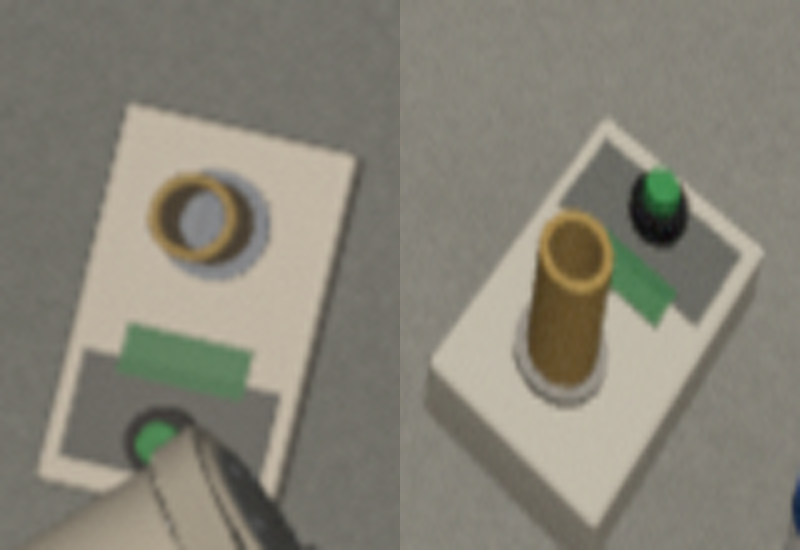

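The picture shows the bush standing upright on the pan (scene crop about (565,360)), with pan rim visible all round its foot. Next I'll press the button and then pick up the oversize bush.

```bash
python3 - <<'E'
from slide import *
b=[.431,.328]
go([*b,.09],np.deg2rad(79)); robot.move_l([*b,.062],v=.1); robot.hold(.15); f0=st()["ft_force"][2]; z=.058
while z>.040:
    robot.move_l([*b,z],v=.04); o=robot.get_obs(); f=o["ft_force"][2]-f0; print(round(z,4),o["tool_pos"][2].round(4),f.round(1))
    if f>8: break
    z-=.0015
robot.hold(.2); st()
robot.move_l([*b,.16],v=.15)
for c in("top","scene"):
    cam=robot.read_camera(c); print(c,[(round(r["p"],2),fitcyl(cam,r["region"],.048,.108).round(4)) for r in robot.trace(c,"good_center")[:3]])
robot.gripper_open()
O=[.450,-.0165]
go([*O,.15],np.deg2rad(79)); robot.move_l([*O,.025]); robot.grab(30); robot.hold(.1); st()
E
```

```text
t 24.52 tcp [0.4314 0.3282 0.0628] F [ 0.6  0.3 -0.1] gap 0.0005 gf 0.0
0.058 0.058 -0.3
0.0565 0.0565 0.6
0.055 0.055 2.3
0.0535 0.0535 0.8
0.052 0.052 2.4
0.0505 0.051 9.2
t 26.22 tcp [0.4311 0.3281 0.051 ] F [-1.2  0.   9.4] gap 0.0002 gf 4.5
top [(0.55, array([ 0.6523, -0.2819,  0.0429])), (0.21, array([0.6265, 0.0302, 0.147 ]))]
scene [(0.69, array([0.691 , 0.0714, 0.1258])), (0.64, array([0.5496, 0.302 , 0.0483])), (0.61, array([ 0.6918, -0.2516,  0.0388]))]
t 30.87 tcp [ 0.4506 -0.0167  0.0259] F [-1.3 -1.7  9.6] gap 0.0527 gf 29.8
```

```bash
python3 - <<'E'
from slide import *
robot.move_l([.4506,-.0167,.12],v=.2)
T=[.448,-.295]
robot.move_l([*T,.12],v=.25); robot.move_l([*T,.042],v=.15); robot.hold(.2); f0=st()["ft_force"][2]; z=.035
while z>.025:
    robot.move_l([*T,z],v=.04); f=robot.get_obs()["ft_force"][2]
    if f-f0>4: break
    z-=.0015
print("touch",z,f-f0)
robot.gripper_open(); robot.move_l([*T,.15],v=.2); go([.35,.1,.25],np.deg2rad(79)); st()
for c in("top","scene"):
    cam=robot.read_camera(c); save(cam["image"],"end_"+c+".png")
    for n,z0 in(("good_center",.048),("over_center",.004)): print(c,n,[(round(r["p"],2),np.round(r["uv"]),fitcyl(cam,r["region"],z0,z0+.06).round(4)) for r in robot.trace(c,n)[:4]])
E
```

```text
t 33.62 tcp [ 0.4487 -0.2954  0.0431] F [-0.5 -0.5 -4.4] gap 0.053 gf 32.4
touch 0.028999999999999998 14.162354611721868
t 37.68 tcp [0.3503 0.0996 0.2497] F [ 0.3 -0.6 -0.2] gap 0.0855 gf 0.0
top good_center [(0.74, array([422., 174.]), array([ 0.6523, -0.2821,  0.0447])), (0.58, array([195., 211.]), array([0.5508, 0.3021, 0.0477]))]
top over_center [(0.59, array([423., 256.]), array([ 0.4481, -0.2929,  0.0531]))]
scene good_center [(0.97, array([353., 241.]), array([0.5492, 0.3022, 0.0458])), (0.52, array([144., 198.]), array([ 0.6927, -0.2492,  0.0365]))]
scene over_center [(0.87, array([192., 160.]), array([ 0.4489, -0.2923,  0.053 ])), (0.71, array([290., 210.]), array([0.4924, 0.0864, 0.0506]))]
```

View pics/end_scene.png

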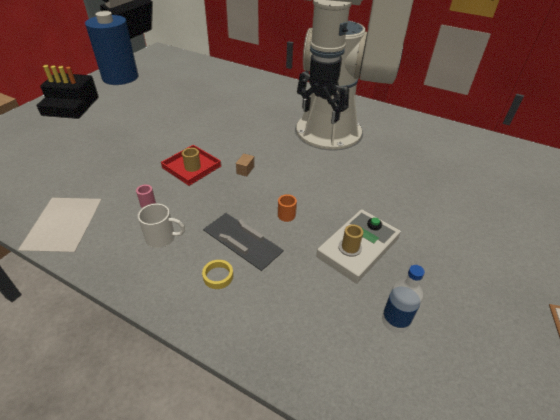

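The final picture shows the oversize bush upright in the red tray (192,160) and the fitting bush upright on the pan (353,240). The button is up, the bystanders have not moved, and the arm is clear.

```bash
python3 -c "
from plant import robot
print(robot.hand_in())"
```

```text
the job is handed in; nothing more can be done
None
```

I handed in the job after about 38 s on the robot clock; no verdict came back, but the last pictures show the fitting bush (slid through the gauge, then recorded) standing on the pan and the oversize bush in the reject tray.

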